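# Clip the lapping arbor into its raised cradle

### The job

Pick up the steel lapping arbor by its square brass block and set it across the two narrow posts of the green-based cradle, with the block between the posts. Press it down past the red spring jaw until it is fully home on both posts and the jaw has closed over it. Do not drop it, leave the other things on the bench where they are, and let go.

Things in the scene. Friction and masses are not known exactly. Their poses are not given: they have to be found in the camera images.
- arbor: Steel rod, 16 mm diameter, 220 mm long, dark tips, through a square brass block 22 x 22 mm, 56 mm long, at its middle; both ends alike, either way round will do. Lies on the bench on the block; about 0.25 kg. Origin: centre of the block's underside; y along the rod, z up; grip the block across x (22 mm).
- arbor_center (a point): Middle of the arbor, on the rod's axis (11 mm above the origin of arbor, half way along the block).
- cradle: Fixed: green base 90 (x) x 150 (y) x 14 mm and two posts 12 mm thick, centred at y = -48 and +48 mm, clear between. Post at -y: open copper V, 44 mm wide mouth, 11 mm above the seat axis. Post at +y: fork clip with low copper V, flared fixed prong on +x (28 mm above the seat axis), red sprung jaw on -x. Origin: centre of the underside; y along the seated rod, z up.
- cradle_seat (a point): Where the middle of the arbor (arbor_center) lies when it is fully home: on the seat axis midway between the posts, 90 mm above the bench. The seat axis runs along the cradle's y.
- clip_seat (a point): Point of the seat axis in the fork clip (y = +48 mm), 90 mm above the bench.
- vee_seat (a point): Point of the seat axis in the open V (y = -48 mm), 90 mm above the bench.
- clip_jaw (a joint): Red jaw's swing, rad: 0 closed (spring), grows as its top swings out to the cradle's -x, at most 0.35. Hinge along y, 52 mm below the seat axis. A ramp above its nose (top 38 mm above the seat axis) lets a rod pressed straight down push it out 0.08 rad; then it snaps shut over the rod. Takes 3 to 8 N down at the clip, up to twice that pressed at the block.
- jaw_nose (a point): Centre of the jaw's rounded nose (5 mm thick), about 10 mm above the seat axis and 6 mm to its -x side when closed.
- mouthpiece: Silver trumpet mouthpiece standing rim down, 27 mm wide, 87 mm tall. Origin: centre of its underside. Leave alone.
- feeler_case: Steel feeler gauge case, 26 x 105 x 14 mm, lying flat, long along its y. Origin: centre of its underside. Leave alone.
- retainer: Brass spring retainer ring, 24 mm wide, 12 mm high. Origin: centre of its underside. Leave alone.
- cork_stopper: Tan cork stopper standing on its small end, 32 mm wide at the top, 34 mm tall. Origin: centre of its underside. Leave alone.
- compound_tin: Lapping compound jar, 64 mm wide, 45 mm tall, yellow lid. Origin: centre of its underside. Leave alone.
- piston: Trumpet valve piston standing upright, 17 mm wide with a thin stem and button, 85 mm tall. Origin: centre of its underside. Leave alone.
- bench_brush: Bench brush lying flat, about 200 mm long, wooden handle. Leave alone.

How it is judged:
At the end, for the whole second after the job is handed in: The arbor lies still on both posts, its middle within 3 mm in height, 4 mm sideways and 18 mm lengthwise of the cradle's seat point, its rod within 0.05 rad of the seat axis, and the red jaw is closed over it (below 0.03 rad) (z of arbor_center in the frame of cradle_seat between -0.003 and 0.003 m and x of arbor_center in the frame of cradle_seat between -0.004 and 0.004 m and y of arbor_center in the frame of cradle_seat between -0.018 and 0.018 m and angle between the y axis of arbor and the y axis of cradle, either way round below 0.05 rad and value of joint clip_jaw below 0.03 rad and linear speed of arbor below 0.02 m/s); the robot touches nothing.
It fails at once if the arbor is dropped: it moves faster than 0.6 m/s with no finger on it (linear speed of arbor above 0.6 m/s and contact force between the fingers and arbor below 0.1 N).
It fails at once if another thing on the bench is moved by more than 40 mm (distance of any of mouthpiece, feeler_case, retainer, cork_stopper, compound_tin, piston, bench_brush from where it was at the start of the episode above 0.04 m).
It also fails if it takes over 45 s, if anything falls off the work surface, if the arm or the gripper's body presses on something with over 40 N, if the wrist force passes 120 N, or if a joint passes its speed limit or range.

### The arm

A 6-joint arm with a two-finger parallel gripper is mounted at the origin on the work surface. World frame = base frame: x ahead of the robot, y to its left, z up, the work surface at z = 0. Lengths are in m, angles in rad, forces in N, time in s.
With the tool pointing down it reaches from about 0.275 to 0.825 m from the base axis. Payload 4.9 kg.
Tool frame: the origin (TCP) lies midway between the tips of the shut fingers; the grasp point (between the pads) lies 19 mm behind it (bot.grip_depth is the distance from the TCP to the grasp point, in m); z points along the fingers, y is the line along which they close (so a half turn about z gives the same grasp; the last joint's range is limited). The gripper opens to 85 mm and grips with 20 to 120 N. Pads are 22 mm wide; open, the fingers measure 114 mm over their backs; the gripper's body (76 mm by 85 mm) begins 54 mm behind the grasp point. The pads swing forward as they close: fully open they stand 13 mm farther back than shut.
Start: joints at [-1.354, 0.326, -0.193, 1.052, 0, 1.437], TCP at [0.189, -0.517, 0.231] pointing down, gripper open.
Joint ranges: [-2.65, 2.65], [-0.97, 1.79], [-1.3, 1.35], [-1.93, 2.1], [-1.47, 1.37], [-3.14, 3.14]. Speed limits (rad/s): [2.57, 2.57, 3.14, 3.14, 3.14, 3.14].

### API

Orientations are given as a unit quaternion [w, x, y, z].
In Python, from cell import bot gives the robot as it stands. Calls block until the motion is done:
- bot.move_pose(position, orientation): joint-space move of the TCP to a pose.
- bot.move_linear(position, speed=0.15, rotation=None, until_force=None): straight line of the TCP; rotation=None keeps the orientation; speed is the mean speed in m/s. With until_force (N) it stops when the force on the tool has changed by that much, and returns True; else False.
- bot.goto_joints(angles): joint-space move.
- bot.set_gripper(opening, grasp_force=None): opening from 0.0 (shut) to 1.0 (fully open); grasp_force is the grip in N (None keeps the last); returns when the fingers have stopped.
- bot.wait(seconds).
- bot.solve_ik(position, orientation): joint angles nearest the present ones, or None.
- bot.camera(name): name is "scene" or "top"; returns the picture (420x560x3 uint8, red, green, blue); there is no depth.
- bot.calibration(name): a dict with "mtx" (3x3 intrinsics, pixels), "extrinsics" (4x4, takes a point from world to camera coordinates). Camera axes: x right, y down, z forward; pixel columns grow to the right and rows downward; lengths in m; the calibration is good to about 2 mm. A picture is of the moment at which its call begins. calibration takes no time and is no camera call.
A pose or a line that the arm cannot do raises bot.PlanningError and nothing moves.
- bot.close_job(): hands the job in; it is judged then, once.
Trained networks look in the newest picture that a camera, given by its name, has taken for a name from the list of things; names that differ only in an ending like _2 or _b are one class to them, and where a whole thing is asked for, a point or a joint stands for the part that bears it (a point fixed in the world has none). Each returns a list of dicts, best first, with "confidence" (0 to 1); they miss things now and then, are a little off and sometimes report something else, mostly with a low value. They report only what shows in the picture. A call takes as long as a camera call.
- bot.search_frame(camera, thing): "bbox" ([left, top, width, height] in pixels, round what is visible of it).
Readings, each from a call of its own:
- bot.read_clock(): time.
- bot.read_joint_positions(): joint angles.
- bot.read_joint_vel(): joint speeds.
- bot.read_joint_efforts(): joint torques, N m.
- bot.read_position(): TCP position.
- bot.read_tool_rot(): TCP orientation.
- bot.read_ft_force(): force on the tool from outside, world axes, zero at the start.
- bot.read_moment(): the same for the moment, N m.
- bot.read_gripper_width(): opening from 0.0 (shut) to 1.0 (fully open).
- bot.read_finger_force(): force on a finger pad.
Only numpy, scipy, OpenCV 4.12 (cv2) and the standard library are available. Lean on these libraries where they do the work, as an engineer would, in place of code of your own. Each camera call takes 0.05 s, during which the arm holds its last target. There are 200 camera calls.

## Working session

There is one attempt and no reset: what is moved stays moved. The work goes in short steps, each a Python script; the robot and the scene stay as the last script left them, time stands still between calls to the robot, and variables do not carry over. Pictures are saved under pics/ and viewed, at most 10 in all, crops included, and the job is handed in when it is done.

```bash
mkdir -p pics; python3 - <<'E'
from cell import bot
import cv2, numpy as np
np.set_printoptions(precision=4,suppress=True)
for c in ("top","scene"):
    im=bot.camera(c); cv2.imwrite(f"pics/{c}0.png",cv2.cvtColor(im,cv2.COLOR_RGB2BGR))
    k=bot.calibration(c); print(c,k["mtx"],k["extrinsics"])
    for t in ("arbor","cradle","clip_jaw"):
        print(t,[(d["bbox"],round(d["confidence"],2)) for d in bot.search_frame(c,t)][:3])
print(bot.read_tool_rot(),bot.read_clock())
E
```

```text
top [[436.9304   0.     285.571 ]
 [  0.     436.9304 213.2814]
 [  0.       0.       1.    ]] [[ 0.005  -1.      0.0027 -0.0098]
 [-0.9825 -0.0054 -0.186   0.5836]
 [ 0.186  -0.0017 -0.9825  1.2383]
 [ 0.      0.      0.      1.    ]]
arbor [([321.9, 211.7, 72.1, 19.8], 0.58), ([271.8, 278.7, 33.1, 8.1], 0.29)]
cradle [([194.0, 189.6, 52.5, 40.9], 0.91), ([269.1, 280.5, 37.2, 8.4], 0.48)]
clip_jaw [([367.4, 163.1, 9.4, 13.0], 0.65), ([197.5, 205.2, 7.6, 9.9], 0.37)]
scene [[470.5299   0.     277.3021]
 [  0.     470.5299 210.0903]
 [  0.       0.       1.    ]] [[-0.1157  0.9933  0.0029  0.0634]
 [ 0.6843  0.0818 -0.7246 -0.2956]
 [-0.72   -0.0818 -0.6891  1.5888]
 [ 0.      0.      0.      1.    ]]
arbor [([152.3, 222.2, 78.5, 31.0], 0.66)]
cradle [([319.2, 223.1, 71.8, 61.2], 0.94)]
clip_jaw [([375.7, 219.9, 11.9, 17.3], 0.41)]
[-0.0001  0.9847  0.1745 -0.    ] 0.4
```

```bash
python3 - <<'E'
import cv2,numpy as np
t=cv2.imread("pics/top0.png");s=cv2.imread("pics/scene0.png")
cv2.imwrite("pics/t1.png",cv2.resize(t[120:310,170:420],None,fx=3.2,fy=3.2 *0.98,interpolation=cv2.INTER_CUBIC)[:600])
a=cv2.resize(s[205:300,140:240],(400,380),interpolation=cv2.INTER_CUBIC);b=cv2.resize(s[205:300,305:405],(400,380),interpolation=cv2.INTER_CUBIC)
cv2.imwrite("pics/s1.png",np.hstack([a,b]))
E
```

```text
(no output)
```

View pics/t1.png

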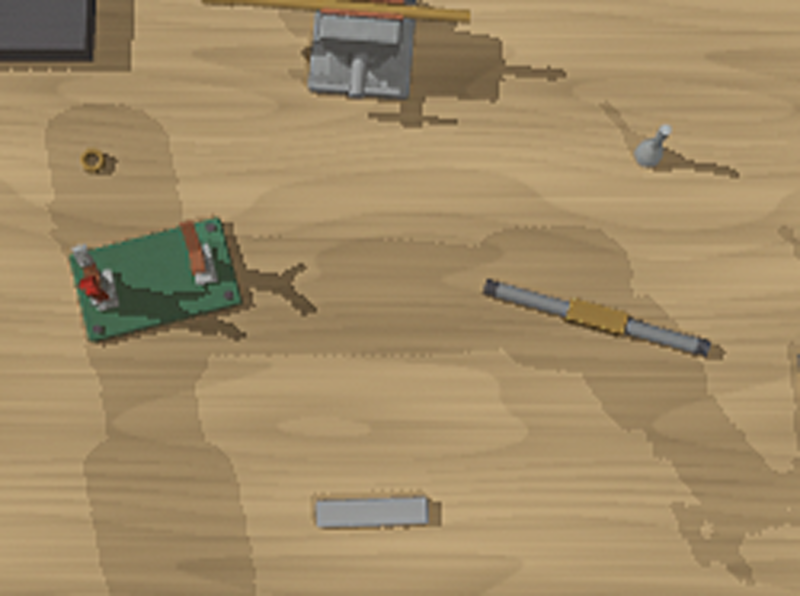

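View pics/s1.png

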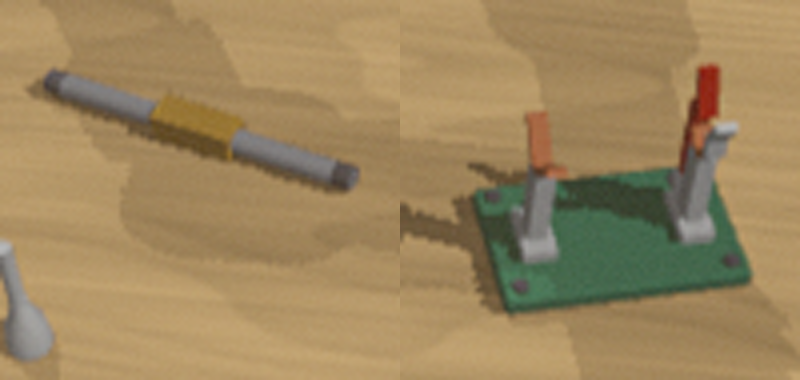

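View pics/scene0.png

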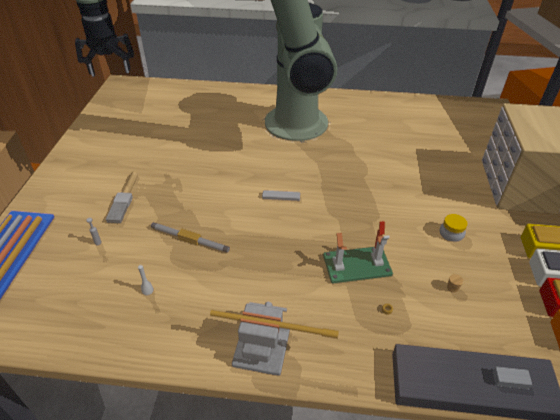

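The top crop shows the cradle with its red jaw at the left, full-image about (200,210), and the open V at the right, about (232,200). The arbor runs from about (323,211) to (395,231), with its brass block at about (357,220). In the scene view the cradle's clip is at about (380,240) and the arbor at about (190,237). I'll fit poses using silhouettes in both cameras.

```bash
cat > fit.py <<'E'
import cv2,numpy as np
from cell import bot
from scipy.optimize import least_squares
TH=np.linspace(0,2*np.pi,72,endpoint=False); D=np.c_[np.cos(TH),np.sin(TH)]
def proj(c,P):
    k=bot.calibration(c); E=k["extrinsics"]; q=(P@E[:3,:3].T+E[:3,3])@k["mtx"].T
    return q[:,:2]/q[:,2:]
def box(x,y,z0,z1):
    return np.array([[a,b,c] for a in(-x/2,x/2) for b in(-y/2,y/2) for c in(z0,z1)])
a=np.linspace(0,2*np.pi,24)
ROD=np.vstack([np.c_[8*np.cos(a),0*a+s*110,11+8*np.sin(a)] for s in(-1,1)])/1e3
ARB=np.vstack([box(.022,.056,0,.022),ROD]); BLK=box(.022,.056,0,.022); BASE=box(.09,.15,0,.014)
def place(P,p):
    c,s=np.cos(p[2]),np.sin(p[2]); return P@np.array([[c,s,0],[-s,c,0],[0,0,1]])+[p[0],p[1],p[3] if len(p)>3 else 0]
def sup(mask):
    n,l,st,_=cv2.connectedComponentsWithStats(mask.astype(np.uint8)); 
    ys,xs=np.where(l==1+np.argmax(st[1:,4])); P=np.c_[xs,ys]
    # pixel squares' half extent ~ centre convention
    return (P@D.T).max(0)+0.3
def fit(model,sups,p0):
    r=lambda p:np.concatenate([(proj(c,place(model,p))@D.T).max(0)-s for c,s in sups.items()])
    o=least_squares(r,p0,loss="soft_l1",x_scale=[.01,.01,.05]); return o.x,np.sqrt(np.mean(r(o.x)**2))
E
python3 - <<'E'
from fit import *
np.set_printoptions(precision=4,suppress=True)
roi={"cradle":{"top":(185,180,65,60),"scene":(312,215,85,75)},"arbor":{"top":(317,205,84,32),"scene":(146,216,90,42)}}
M={}
for c in("top","scene"):
    im=cv2.imread(f"pics/{c}0.png"); h=cv2.cvtColor(im,cv2.COLOR_BGR2HSV).astype(int); b=im.astype(int)
    def R(t,m):
        x,y,w,hh=roi[t][c]; o=np.zeros(m.shape,bool); o[y:y+hh,x:x+w]=m[y:y+hh,x:x+w]; return o
    M["g",c]=R("cradle",(b[...,1]>b[...,2]+12))
    br=R("arbor",(h[...,1]>150)&(h[...,2]>70)&(h[...,0]>15)); M["b",c]=br
    M["a",c]=R("arbor",(h[...,1]<70))|br
    o=im.copy(); o[M["g",c]]=(255,0,255); o[M["a",c]]=(255,0,0); o[br]=(0,255,255)
    cv2.imwrite(f"pics/m_{c}.png",o)
for k,mod,p0 in(("g",BASE,[.6,.2,.2]),("b",BLK,[.57,-.18,-.3]),("a",ARB,[.57,-.18,-.3])):
    S={c:sup(M[k,c]) for c in("top","scene")}
    for cs in(("top",),("scene",),("top","scene")): print(k,cs,*fit(mod,{c:S[c] for c in cs},p0))
t=cv2.imread("pics/m_top.png")[170:245,185:405];s=cv2.imread("pics/m_scene.png")[205:295,145:400]
cv2.imwrite("pics/m.png",np.vstack([cv2.resize(t,(765,261),interpolation=0),cv2.resize(s,(765,270),interpolation=0)]))
E
```

```text
g ('top',) [0.6059 0.2    0.2765] 1.9953980974965047
g ('scene',) [0.6047 0.2011 0.3439] 4.567566531543293
g ('top', 'scene') [0.6048 0.2001 0.3002] 3.6141617146646605
b ('top',) [ 0.566  -0.2391  0.4417] 8.338713852743872
b ('scene',) [ 0.5669 -0.2227 -0.3428] 1.0523362906569602
b ('top', 'scene') [ 0.5676 -0.2232 -0.2927] 7.113461954623836
a ('top',) [ 0.5629 -0.2461 -0.2624] 18.779536597242593
a ('scene',) [ 0.5678 -0.2222 -0.2814] 0.5083644429474651
a ('top', 'scene') [ 0.5678 -0.2228 -0.2775] 15.653090250794863
```

View pics/m.png

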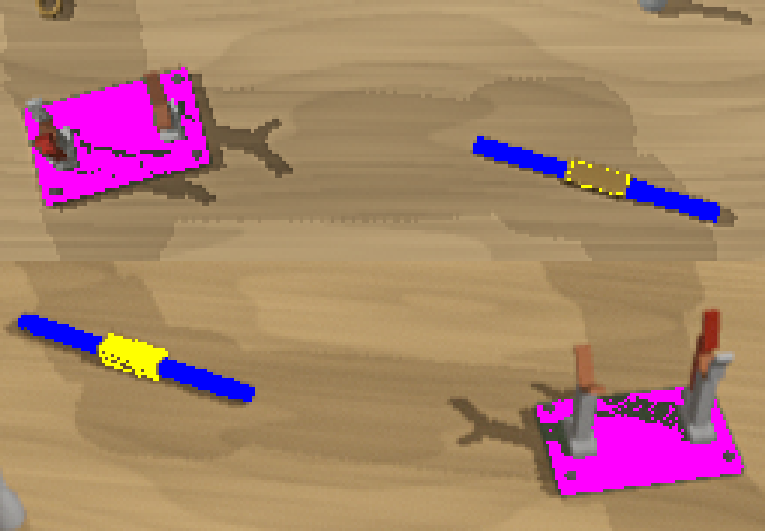

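The masks cover the base and rod. The top brass mask is only an outline, which splits the arbor into pieces. I'll drop the connected-component step, close the masks, and check the residuals.

```bash
python3 - <<'E'
s=open("fit.py").read()
i=s.index("    n,l,st"); j=s.index("    # pixel")
s=s[:i]+"    m=cv2.morphologyEx(mask.astype(np.uint8),cv2.MORPH_CLOSE,np.ones((5,5)))\n    n,l,st,_=cv2.connectedComponentsWithStats(m); ys,xs=np.where((l==1+np.argmax(st[1:,4]))&mask); P=np.c_[xs,ys]\n"+s[j:]
open("fit.py","w").write(s)
E
python3 - <<'E'
from fit import *
np.set_printoptions(precision=4,suppress=True,linewidth=150)
roi={"cradle":{"top":(185,180,65,60),"scene":(312,215,85,75)},"arbor":{"top":(317,205,84,32),"scene":(146,216,90,42)}}
SG={};SA={};ims={}
for c in("top","scene"):
    im=cv2.imread(f"pics/{c}0.png"); ims[c]=im; h=cv2.cvtColor(im,cv2.COLOR_BGR2HSV).astype(int); b=im.astype(int)
    def R(t,m):
        x,y,w,hh=roi[t][c]; o=np.zeros(m.shape,bool); o[y:y+hh,x:x+w]=m[y:y+hh,x:x+w]; return o
    g=R("cradle",(b[...,1]>b[...,2]+12))
    br=R("arbor",(h[...,1]>150)&(h[...,2]>70)&(h[...,0]>15))
    SG[c]=sup(g); SA[c]=sup(R("arbor",(h[...,1]<70))|br)
    ys,xs=np.where(g);print(c,"green extents",xs.min(),xs.max(),ys.min(),ys.max())
for S,mod,p0 in((SG,BASE,[.6,.2,.27]),(SA,ARB,[.567,-.222,-.28])):
    for cs in(("top",),("scene",),("top","scene")): print(cs,*fit(mod,{c:S[c] for c in cs},p0))
    p=fit(mod,S,p0)[0]
    for c in S:
        q=proj(c,place(mod,p)); print((((q@D.T).max(0)-S[c])[::4]).round(1))
        cv2.polylines(ims[c],[np.int32(cv2.convexHull(np.float32(q))*16)],True,(0,0,255),1,shift=4)
    if mod is BASE:
        T=np.array([[0,0,.09],[0,.048,.09],[0,-.048,.09],[.014,.048,.118],[-.006,.048,.1]])
        for c in S:
            for u in proj(c,place(T,p)): cv2.circle(ims[c],tuple(np.int32(u*16)),12,(255,255,0),-1,shift=4)
a=cv2.resize(ims["top"][180:240,185:250],(400,369),interpolation=0);b=cv2.resize(ims["scene"][215:285,315:391],(400,369),interpolation=0)
cv2.imwrite("pics/o.png",np.hstack([a,b]))
E
```

```text
top green extents 192 244 189 228
scene green extents 324 392 247 282
('top',) [0.6065 0.201  0.2726] 0.9182342967813338
('scene',) [0.6021 0.2    0.2945] 2.283492435088003
('top', 'scene') [0.6053 0.2002 0.2762] 1.7035776973588586
[1.4 1.6 1.5 1.2 1.2 1.3 1.  0.7 0.3 1.1 1.  0.7 0.4 0.2 0.6 0.8 0.8 0.4]
[1.6 1.8 2.2 2.1 1.7 2.5 2.4 2.1 1.1 1.3 1.2 1.3 1.3 0.2 3.6 4.4 2.7 1.5]
('top',) [ 0.5969 -0.1335 -0.2625] 15.909015766823057
('scene',) [ 0.5678 -0.2222 -0.2814] 0.5083644705209026
('top', 'scene') [ 0.5694 -0.2208 -0.2825] 14.189977733593071
[37.2 39.4 37.9 31.5 19.4  4.8  0.4  0.6  0.6  0.5 -0.   0.4  0.4  0.4  0.1  8.4 20.9 30.9]
[ 0.6  0.5  0.8  1.1  1.4  1.2  0.6  0.5  0.1 -0.1 -0.6 -0.3  0.1  0.5  0.2  0.2  0.3  0.4]
```

View pics/o.png

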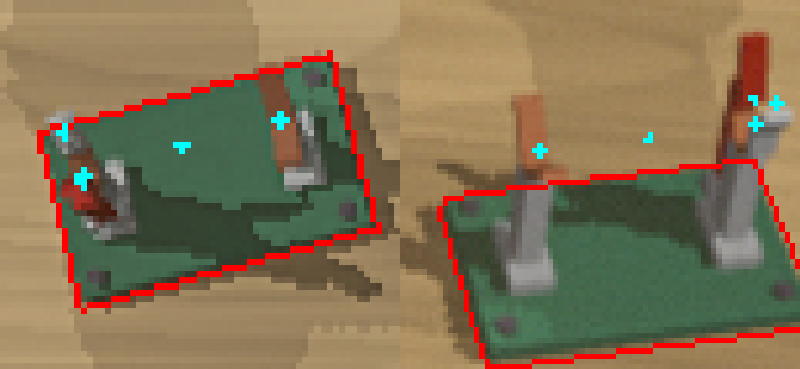

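```bash
cat >> fit.py <<'E'
from scipy.spatial.transform import Rotation
def quat(yaw,s=1):
    y=s*np.array([np.cos(yaw),np.sin(yaw),0]); z=np.array([0,0,-1.]); x=np.cross(y,z)
    q=Rotation.from_matrix(np.c_[x,y,z]).as_quat(); return np.r_[q[3],q[:3]]
def fitb(model,sups,p0):  # with a free mask-size bias per camera
    n=len(sups)
    r=lambda p:np.concatenate([(proj(c,place(model,p[:3]))@D.T).max(0)-s-p[3+i] for i,(c,s) in enumerate(sups.items())])
    o=least_squares(r,list(p0)+[0]*n,loss="soft_l1",f_scale=.3,x_scale=[.01,.01,.05]+[1]*n); return o.x,np.sqrt(np.mean(r(o.x)**2))
E
python3 - <<'E'
from fit import *
np.set_printoptions(precision=4,suppress=True,linewidth=150)
roi={"cradle":{"top":(185,180,65,60),"scene":(312,215,85,75)},"arbor":{"top":(317,205,84,32),"scene":(146,216,90,42)}}
SG={};SA={}
for c in("top","scene"):
    im=cv2.imread(f"pics/{c}0.png"); h=cv2.cvtColor(im,cv2.COLOR_BGR2HSV).astype(int); b=im.astype(int)
    def R(t,m):
        x,y,w,hh=roi[t][c]; o=np.zeros(m.shape,bool); o[y:y+hh,x:x+w]=m[y:y+hh,x:x+w]; return o
    SG[c]=sup(R("cradle",b[...,1]>b[...,2]+3))
    m=R("arbor",h[...,1]<70)
    ys,xs=np.where(m); SA[c]=(np.c_[xs,ys]@D.T).max(0)+.3
for S,mod,p0 in((SG,BASE,[.605,.2,.275]),(SA,ROD,[.568,-.222,-.28])):
    for cs in(("top",),("scene",),("top","scene")): print(cs,*fitb(mod,{c:S[c] for c in cs},p0))
    if mod is BASE: C=fitb(mod,S,p0)[0]
    else: A=fitb(mod,S,p0)[0]
for s in(1,-1):
    for p,z in((A,.002),(C,.081)): print(s,bot.solve_ik([p[0],p[1],z],quat(p[2],s)))
q=quat(A[2],1 if abs(bot.solve_ik([A[0],A[1],.1],quat(A[2],1))[5])<2 else -1)
bot.set_gripper(0.7)
bot.move_pose([A[0],A[1],.15],q)
print(bot.read_clock(),bot.read_joint_positions(),bot.read_position())
E
```

```text
('top',) [0.6064 0.2005 0.2586 0.5952] 0.39625079481534053
('scene',) [0.6041 0.1996 0.2621 1.683 ] 0.8073652789961321
('top', 'scene') [0.6054 0.1997 0.2624 0.6751 1.7516] 0.6715523459059847
('top',) [ 0.5695 -0.2214 -0.2837  0.2676] 0.16356898820254784
('scene',) [ 0.5681 -0.222  -0.2749  0.4304] 0.26793966122387974
('top', 'scene') [ 0.569  -0.2216 -0.28    0.2698  0.38  ] 0.3086385994443047
1 [-0.4921  0.6665 -0.2832  0.621   0.      1.3586]
1 [ 0.203   0.6111 -0.1414  0.8183  0.      1.5113]
-1 [-0.4921  0.6665 -0.2832  0.621   0.     -1.783 ]
-1 [ 0.203   0.6111 -0.1414  0.8183  0.     -1.6302]
2.5583 [-0.4938  0.4979 -0.1441  0.9283 -0.0004  1.3587] [ 0.5687 -0.2227  0.1503]
```

```bash
python3 - <<'E'
from fit import *
np.set_printoptions(precision=4,suppress=True)
A=[.569,-.2216,-.28];C=[.6054,.1997,.262]
print("hit",bot.move_linear([A[0],A[1],.003],speed=.08,until_force=12), bot.read_position())
bot.set_gripper(0,grasp_force=70)
print(bot.read_gripper_width(),bot.read_finger_force(),bot.read_ft_force())
bot.move_linear([A[0],A[1],.2],speed=.12)
print(bot.read_gripper_width(),bot.read_finger_force(),bot.read_ft_force())
bot.move_pose([C[0],C[1],.2],quat(C[2]))
print(bot.read_position(),bot.read_ft_force(),bot.read_moment(),bot.read_clock())
for c in("top","scene"):
    cv2.imwrite(f"pics/{c}2.png",cv2.cvtColor(bot.camera(c),cv2.COLOR_RGB2BGR))
C4=C+[.2]
x=[]
for c in("top","scene"):
    im=cv2.imread(f"pics/{c}2.png"); q=proj(c,place(ARB-[0,0,.002],C4))
    cv2.polylines(im,[np.int32(cv2.convexHull(np.float32(q))*16)],True,(0,0,255),1,shift=4)
    u=np.int32(q.mean(0)); x.append(cv2.resize(im[max(0,u[1]-60):u[1]+60,u[0]-65:u[0]+65],(400,369),interpolation=cv2.INTER_NEAREST))
cv2.imwrite("pics/h.png",np.hstack(x))
E
```

```text
hit False [ 0.5693 -0.2218  0.0035]
0.2414972985750198 70.85337281227112 [-0.9235  0.9403  4.4561]
0.23869739542664614 70.01736044883728 [ 0.1257 -0.1332 -3.2628]
[0.6058 0.1984 0.2   ] [-1.0238 -0.4134 -1.5705] [-0.05   -0.0167 -0.0051] 8.3333
```

View pics/h.png

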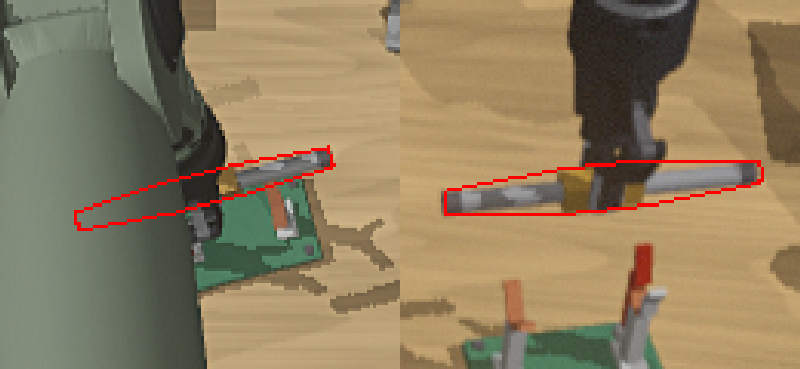

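The arbor is held level, and the predicted outline matches it in both views: rod ends at (330,157) in the left half, and at (448,203) and (760,172) in the right half. Next I'll press it down.

```bash
python3 - <<'E'
from fit import *
np.set_printoptions(precision=4,suppress=True)
C=[.6054,.1997,.262]
bot.move_linear([C[0],C[1],.135],speed=.1); print(bot.read_position(),bot.read_ft_force(),bot.read_moment())
for z in(.115,.105,.098,.092,.087,.0835,.081):
    h=bot.move_linear([C[0],C[1],z],speed=.04,until_force=40)
    print(z,h,bot.read_position(),bot.read_ft_force(),bot.read_moment())
    if h: break
cv2.imwrite("pics/scene3.png",cv2.cvtColor(bot.camera("scene"),cv2.COLOR_RGB2BGR))
im=cv2.imread("pics/scene3.png")[190:290,295:415]
cv2.imwrite("pics/p3.png",cv2.resize(im,(720,600),interpolation=cv2.INTER_CUBIC)); print(bot.read_clock())
E
```

```text
[0.6059 0.1997 0.1356] [-0.063   0.0353 -2.6821] [ 0.0358 -0.019   0.052 ]
0.115 False [0.6053 0.1997 0.1148] [-0.1989 -0.6556 -2.346 ] [-0.0249 -0.0113  0.0111]
0.105 False [0.6054 0.1997 0.1047] [-0.9088  0.4218 -1.7602] [ 0.0121 -0.0512  0.0244]
0.098 False [0.6054 0.1997 0.0977] [ 1.5514  0.3775 -2.7359] [ 0.1135 -0.2896 -0.009 ]
0.092 False [0.6051 0.1996 0.0915] [ 1.0126 -0.2531 -3.1931] [ 0.0341 -0.2898 -0.1018]
0.087 False [0.6048 0.1995 0.0863] [ 1.561   0.4054 -5.2345] [ 0.0154 -0.2558 -0.0748]
0.0835 False [0.6049 0.1996 0.0832] [-0.4835  0.4869 -2.8979] [-0.0572 -0.0126 -0.0303]
0.081 False [0.6053 0.1997 0.0824] [-2.9886 -0.5437  6.1774] [-0.1035  0.6232  0.2867]
11.7333
```

View pics/p3.png

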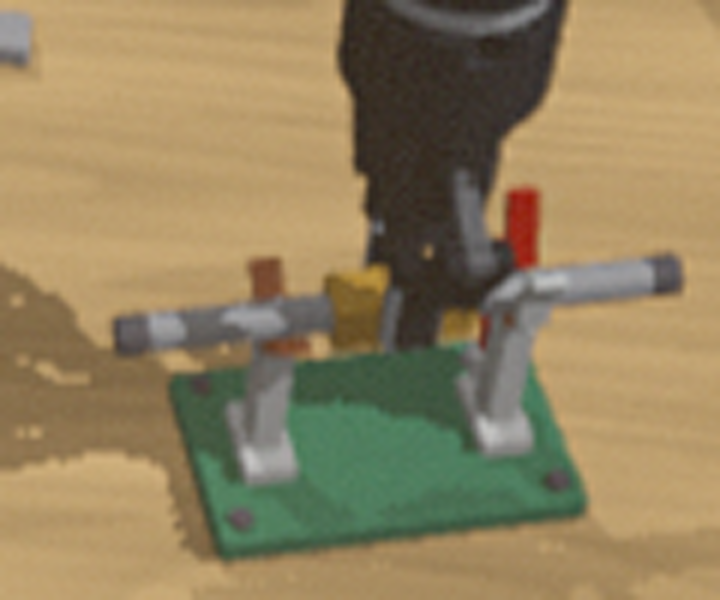

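The picture shows the rod lying in both posts, V at about (275,315) and clip at about (520,290), with the red jaw upright behind the clip. Contact came at TCP z = 0.0824, against an expected home height of 0.0825. I'll press once more, let go and check.

```bash
python3 - <<'E'
from fit import *
np.set_printoptions(precision=4,suppress=True)
C=[.6054,.1997,.262]
h=bot.move_linear([C[0],C[1],.078],speed=.02,until_force=25); print(h,bot.read_position(),bot.read_ft_force(),bot.read_moment())
bot.move_linear([C[0],C[1],.0824],speed=.02)
print(bot.read_position(),bot.read_ft_force())
bot.set_gripper(0.6); bot.wait(.3)
bot.move_linear([C[0],C[1],.25],speed=.1)
bot.move_pose([.45,-.1,.35],quat(0)); bot.wait(.3)
x=[]
for c in("top","scene"):
    im=cv2.cvtColor(bot.camera(c),cv2.COLOR_RGB2BGR); cv2.imwrite(f"pics/{c}4.png",im)
    q=proj(c,place(ROD,C+[.079])); 
    cv2.polylines(im,[np.int32(cv2.convexHull(np.float32(q))*16)],True,(0,0,255),1,shift=4)
    u=np.int32(q.mean(0)); x.append(cv2.resize(im[max(0,u[1]-45):u[1]+45,u[0]-48:u[0]+48],(400,375),interpolation=cv2.INTER_NEAREST))
cv2.imwrite("pics/f.png",np.hstack(x)); print(bot.read_clock())
E
```

```text
True [0.6053 0.1997 0.0824] [-1.7534 -1.1117  5.9425] [-0.0643  0.2863  0.1799]
[0.6053 0.1997 0.0826] [-0.4055 -1.3408  1.1565]
16.45
```

View pics/f.png

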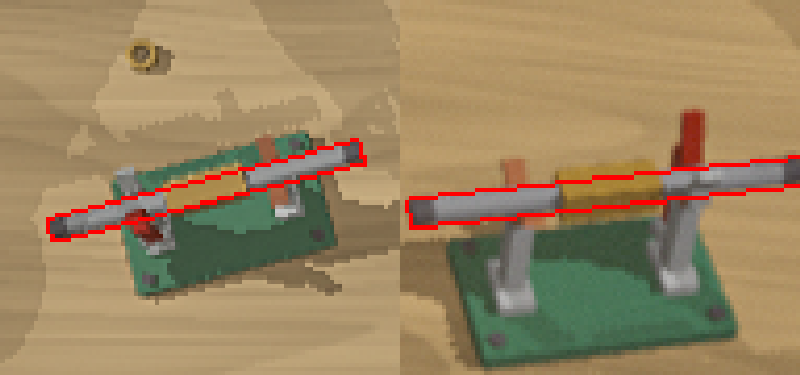

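The rod lies inside the predicted home outline in both views, with the block between the posts. I'll compare the jaw's pixels before and after to confirm it has closed.

```bash
python3 - <<'E'
import cv2,numpy as np
for c,(x,y,w,h) in {"top":(185,180,65,60),"scene":(360,210,35,50)}.items():
    for i in "04":
        b=cv2.imread(f"pics/{c}{i}.png")[y:y+h,x:x+w].astype(int); m=(b[...,2]>2.6*b[...,1])&(b[...,2]>90)
        ys,xs=np.where(m); k=ys<=ys.min()+5
        print(c,i,m.sum(),"x",xs.min(),xs.max(),"y",ys.min(),ys.max(),"mean",xs.mean().round(2),ys.mean().round(2),"toprows x",xs[k].mean().round(2))
E
```

```text
top 0 21 x 10 15 y 28 33 mean 12.52 30.95 toprows x 12.52
top 4 22 x 10 15 y 28 33 mean 12.59 30.91 toprows x 12.59
scene 0 55 x 18 23 y 12 24 mean 21.22 18.2 toprows x 21.5
scene 4 54 x 18 23 y 12 24 mean 21.22 17.98 toprows x 21.5
```

The jaw is in the same place as when it was closed at the start.

```bash
python3 -c "
from cell import bot
print(bot.close_job())"
```

```text
the job is handed in; nothing more can be done
None
```

The arbor is home on both posts with the red jaw closed over it, the gripper has let go and moved clear, and the job is handed in; the judge's verdict was not returned.

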